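Gather the chestnuts in a corner of the tray

TASK

Tip the three chestnuts in the steel hand scoop into the wooden tray with the other three, and lay the empty scoop back flat on the table, clear of the tray. Then take hold of the tray and tilt it so that all six chestnuts slide together into its near corner (your side) on the side where the steel basin stands, ready for the wrapper to pick from. Finish while holding the tray still and tilted like that, its low corner resting on the table and nothing but your hand propping it up; spill nothing and leave the other things where they stand.

Things in the scene. Friction and masses are not known exactly. Their poses are not given: they have to be found in the camera images.
- tray: Loose open wooden tray, 200 mm (its x) by 270 mm (its y) outside, 65 mm high, plain 10 mm walls all round that can be pinched anywhere from above, floor 6 mm thick, about 0.5 kg. Origin: centre of its underside; z up, x points roughly away from the robot, y roughly to the robot's left.
- corner_left (a point): Point on the tray's inner floor, in its near left corner (tray frame x -90, y +125, z +6 mm), where the inner faces of the two walls meet. The corner on the basin's side when the basin stands at the robot's left (y > 0).
- corner_right (a point): The same in the near right corner (tray frame x -90, y -125, z +6 mm); the corner on the basin's side when the basin stands at the robot's right (y < 0).
- scoop: Loose flat-bottomed steel hand scoop, wooden handle, 0.22 kg, lying flat beside the tray, on the side away from the basin. Origin: centre of the underside of its pan. Pan 110 mm long (x -55 to +55), 84 mm wide (y): 3 mm floor, 40 mm high back wall at x +55, 3 mm sides that fall to nothing at the open mouth at x -55. Lowering the mouth by 40 degrees or more empties it; level it keeps its load.
- scoop_grip (a point): Point on the axis of the scoop's handle, at scoop frame x +115, y 0, z +34 mm. The handle is a straight level bar from x +68 to +168 mm, 22 mm wide (y) and 20 mm thick (z). The scoop balances near the back of its pan, so the handle wants a firm grip.
- scoop_mouth (a point): Middle of the scoop's open front edge, upper face of its floor: scoop frame x -55, y 0, z +3 mm.
- chestnut1: A glossy brown chestnut, 28 mm across and 22 mm high with a small flat base, 13 g. Origin: centre of its flat base. Slides on the tray floor from about 20 degrees, along a wall from about 30. At the start it lies in the tray.
- chestnut2: A glossy brown chestnut, 28 mm across and 22 mm high with a small flat base, 13 g. Origin: centre of its flat base. Slides on the tray floor from about 20 degrees, along a wall from about 30. At the start it lies in the tray.
- chestnut3: A glossy brown chestnut, 28 mm across and 22 mm high with a small flat base, 13 g. Origin: centre of its flat base. Slides on the tray floor from about 20 degrees, along a wall from about 30. At the start it lies in the tray.
- chestnut4: A glossy brown chestnut, 28 mm across and 22 mm high with a small flat base, 13 g. Origin: centre of its flat base. Slides on the tray floor from about 20 degrees, along a wall from about 30. At the start it lies in the scoop.
- chestnut5: A glossy brown chestnut, 28 mm across and 22 mm high with a small flat base, 13 g. Origin: centre of its flat base. Slides on the tray floor from about 20 degrees, along a wall from about 30. At the start it lies in the scoop.
- chestnut6: A glossy brown chestnut, 28 mm across and 22 mm high with a small flat base, 13 g. Origin: centre of its flat base. Slides on the tray floor from about 20 degrees, along a wall from about 30. At the start it lies in the scoop.
- basin: Wide round steel basin of wrapped leaf dumplings, 262 mm across the rim, 88 mm high (dumplings up to 120 mm), heavy, fixed. Origin: centre of its underside. It stands at the left or the right of the tray.
- dumpling1: Bystander: a loose green leaf-wrapped pyramid dumpling, 75 mm wide, 60 mm high, between the robot and the tray, to the left. Origin: centre of its underside.
- dumpling2: Bystander: another such dumpling, beyond the tray. Origin: centre of its underside.
- twine: Bystander: loose upright wooden spool of straw twine, 64 mm in diameter, 70 mm high, between the robot and the tray, to the right. Origin: centre of its underside.
- jar: Bystander: loose lidded amber glass jar, 72 mm in diameter, 85 mm high, beyond the tray to the right. Origin: centre of its underside.
Things that resemble listed ones, but are neither listed nor needed, are in the scene too. Leave any purple look-alike of the scoop alone.

How it is judged (in metres and radians):
On the way, in this order (a step that is already met when the one before it is completed fails the run):
1. the scoop's three chestnuts have been tipped out and all six lie in the tray, which stands flat (angle between tray's own z axis and vertical below 0.1 rad and x of chestnut1 in the frame of tray between -0.095 and 0.095 m and y of chestnut1 in the frame of tray between -0.13 and 0.13 m and z of chestnut1 in the frame of tray between -0.005 and 0.062 m and x of chestnut2 in the frame of tray between -0.095 and 0.095 m and y of chestnut2 in the frame of tray between -0.13 and 0.13 m and z of chestnut2 in the frame of tray between -0.005 and 0.062 m and x of chestnut3 in the frame of tray between -0.095 and 0.095 m and y of chestnut3 in the frame of tray between -0.13 and 0.13 m and z of chestnut3 in the frame of tray between -0.005 and 0.062 m and x of chestnut4 in the frame of tray between -0.095 and 0.095 m and y of chestnut4 in the frame of tray between -0.13 and 0.13 m and z of chestnut4 in the frame of tray between -0.005 and 0.062 m and x of chestnut5 in the frame of tray between -0.095 and 0.095 m and y of chestnut5 in the frame of tray between -0.13 and 0.13 m and z of chestnut5 in the frame of tray between -0.005 and 0.062 m and x of chestnut6 in the frame of tray between -0.095 and 0.095 m and y of chestnut6 in the frame of tray between -0.13 and 0.13 m and z of chestnut6 in the frame of tray between -0.005 and 0.062 m and contact force between each of chestnut4, chestnut5, chestnut6 and scoop below 0.05 N), for 0.1 s.
2. the empty scoop lies flat on the table again, let go, clear of the tray (angle between scoop's own z axis and vertical below 0.15 rad and height (world z) of scoop below 0.012 m and contact force between the fingers and scoop below 0.2 N and contact force between scoop and tray below 0.2 N and linear speed of scoop below 0.03 m/s), for 0.2 s.
At the end, for the whole second after the job is handed in: All six chestnuts at rest in the tray within 130 mm of its near inner corner on the basin's side, that corner down on the table (point below 30 mm); tray held in the fingers (over 1 N), still, tilted 15 to 55 degrees, clear of basin and bystanders; scoop flat on the table, let go (all of step 2 and ((world y of basin above 0 m and distance between each of chestnut1, chestnut2, chestnut3, chestnut4, chestnut5, chestnut6 and corner_left below 0.13 m and height (world z) of corner_left below 0.03 m) or (world y of basin below 0 m and distance between each of chestnut1, chestnut2, chestnut3, chestnut4, chestnut5, chestnut6 and corner_right below 0.13 m and height (world z) of corner_right below 0.03 m)) and x of chestnut1 in the frame of tray between -0.095 and 0.095 m and y of chestnut1 in the frame of tray between -0.13 and 0.13 m and z of chestnut1 in the frame of tray between -0.005 and 0.062 m and x of chestnut2 in the frame of tray between -0.095 and 0.095 m and y of chestnut2 in the frame of tray between -0.13 and 0.13 m and z of chestnut2 in the frame of tray between -0.005 and 0.062 m and x of chestnut3 in the frame of tray between -0.095 and 0.095 m and y of chestnut3 in the frame of tray between -0.13 and 0.13 m and z of chestnut3 in the frame of tray between -0.005 and 0.062 m and x of chestnut4 in the frame of tray between -0.095 and 0.095 m and y of chestnut4 in the frame of tray between -0.13 and 0.13 m and z of chestnut4 in the frame of tray between -0.005 and 0.062 m and x of chestnut5 in the frame of tray between -0.095 and 0.095 m and y of chestnut5 in the frame of tray between -0.13 and 0.13 m and z of chestnut5 in the frame of tray between -0.005 and 0.062 m and x of chestnut6 in the frame of tray between -0.095 and 0.095 m and y of chestnut6 in the frame of tray between -0.13 and 0.13 m and z of chestnut6 in the frame of tray between -0.005 and 0.062 m and angle between tray's own z axis and vertical between 0.26 and 0.96 rad and contact force between the fingers and tray above 1 N and linear speed of tray below 0.03 m/s and angular speed of tray below 0.15 rad/s and linear speed of each of chestnut1, chestnut2, chestnut3, chestnut4, chestnut5, chestnut6 below 0.05 m/s and contact force between tray and dumpling1 below 0.3 N and contact force between tray and dumpling2 below 0.3 N and contact force between tray and twine below 0.3 N and contact force between tray and jar below 0.3 N and contact force between tray and basin below 0.3 N); the arm keeps its last pose, push and grip.
It fails at once if a bystander is shifted by more than 30 mm or knocked over (distance of any of dumpling1, dumpling2, twine, jar from where it was at the start of the episode above 0.03 m or angle between any of dumpling1, dumpling2, twine, jar's own z axis and vertical above 0.5 rad).
It fails at once if a chestnut is spilled on the table ((height (world z) of chestnut1 below 0.02 m and not (x of chestnut1 in the frame of tray between -0.095 and 0.095 m and y of chestnut1 in the frame of tray between -0.13 and 0.13 m and z of chestnut1 in the frame of tray between -0.005 and 0.062 m) and not (x of chestnut1 in the frame of scoop between -0.06 and 0.06 m and y of chestnut1 in the frame of scoop between -0.042 and 0.042 m)) or (height (world z) of chestnut2 below 0.02 m and not (x of chestnut2 in the frame of tray between -0.095 and 0.095 m and y of chestnut2 in the frame of tray between -0.13 and 0.13 m and z of chestnut2 in the frame of tray between -0.005 and 0.062 m) and not (x of chestnut2 in the frame of scoop between -0.06 and 0.06 m and y of chestnut2 in the frame of scoop between -0.042 and 0.042 m)) or (height (world z) of chestnut3 below 0.02 m and not (x of chestnut3 in the frame of tray between -0.095 and 0.095 m and y of chestnut3 in the frame of tray between -0.13 and 0.13 m and z of chestnut3 in the frame of tray between -0.005 and 0.062 m) and not (x of chestnut3 in the frame of scoop between -0.06 and 0.06 m and y of chestnut3 in the frame of scoop between -0.042 and 0.042 m)) or (height (world z) of chestnut4 below 0.02 m and not (x of chestnut4 in the frame of tray between -0.095 and 0.095 m and y of chestnut4 in the frame of tray between -0.13 and 0.13 m and z of chestnut4 in the frame of tray between -0.005 and 0.062 m) and not (x of chestnut4 in the frame of scoop between -0.06 and 0.06 m and y of chestnut4 in the frame of scoop between -0.042 and 0.042 m)) or (height (world z) of chestnut5 below 0.02 m and not (x of chestnut5 in the frame of tray between -0.095 and 0.095 m and y of chestnut5 in the frame of tray between -0.13 and 0.13 m and z of chestnut5 in the frame of tray between -0.005 and 0.062 m) and not (x of chestnut5 in the frame of scoop between -0.06 and 0.06 m and y of chestnut5 in the frame of scoop between -0.042 and 0.042 m)) or (height (world z) of chestnut6 below 0.02 m and not (x of chestnut6 in the frame of tray between -0.095 and 0.095 m and y of chestnut6 in the frame of tray between -0.13 and 0.13 m and z of chestnut6 in the frame of tray between -0.005 and 0.062 m) and not (x of chestnut6 in the frame of scoop between -0.06 and 0.06 m and y of chestnut6 in the frame of scoop between -0.042 and 0.042 m))).
It also fails if it takes over 64 s, if anything falls off the work surface, if the arm or the gripper's body presses on something with over 40 N, if the wrist force passes 120 N, or if a joint passes its speed limit or range.

ROBOT

A 6-joint arm with a two-finger parallel gripper is mounted at the origin on the work surface. World frame = base frame: x ahead of the robot, y to its left, z up, the work surface at z = 0. Lengths are in mm, angles in rad, forces in N, time in s.
With the tool pointing down it reaches from about 400 to 925 mm from the base axis. Payload 12.5 kg.
Tool frame: the origin (TCP) lies on the front face of the gripper's body, between the roots of the fingers; the fingertips stand 78 mm ahead of it and the grasp point (between the pads) lies 59 mm ahead of it (env.nose_length is the distance from the TCP to the fingertips, in mm); z points along the fingers, y is the line along which they close (so a half turn about z gives the same grasp; the last joint's range is limited). The gripper opens to 95 mm and grips with 3 to 60 N. Pads are 20 mm wide; open, the fingers measure 119 mm over their backs; the gripper's body (75 mm by 180 mm) begins 59 mm behind the grasp point.
Start: joints at [1.242, 0.491, 1.559, -0, 1.092, -0.106], TCP at [138.08, 609.567, 292.261] pointing down, gripper open.
Joint ranges: [-3.1, 3.1], [-0.84, 2.19], [0.05, 2.79], [-1.13, 4.28], [0.06, 2.93], [-2.69, 2.69]. Speed limits (rad/s): [2.22, 2.22, 2.79, 3.14, 3.14, 3.14].

INTERFACE

Orientations are given as [roll, pitch, yaw] about the fixed x, y, z axes, in that order (R = Rz(yaw) Ry(pitch) Rx(roll)).
In Python, from cell import env gives the robot as it stands.
- The arm moves only by the tool jog_arm, never from a script. Its argument "motion" is a list of rows, each a list of 7 numbers: the turn, a rotation vector about the tool's x, y, z in degrees, then the shift along the tool's x, y, z in mm, then the finger opening in mm, from 0 to 95.1. In form: [[wx, wy, wz, x, y, z, hand], ...]. A call has 1 to 10 rows; each row shifts and turns the commanded pose from where the row before left it, along the tool's axes as they then stand; what a row does not reach is not made up. A row lasts 1/8 s, in which the tool goes at most 62.5 mm and 10.7 degrees, less where a joint would pass 70% of its speed; a pose out of reach is approached as far as the arm can. A call is refused whole if a number of a shift passes 62.5 or a number of a turn 10.7, either way. A call with a gripper value outside its range is refused whole. The fingers move at their own pace and stop on an object; the grip force is fixed at half the most. Time passes only in rows, so rows that do not move let the fingers close. It gives the time, the measured TCP pose, the force, the opening and the grip force at its end, in the units of the state.
- env.state(): the state, without advancing time (a new reading comes with each control period).
- env.read_camera(name): name is "scene" or "top" or "wrist"; returns a dict with "color" (420x560x3 uint8, red, green, blue), "z_map" (420x560 float32, mm along the optical axis (not along the pixel's ray), 0 where there is no reading), "camera_matrix" (3x3 intrinsics, pixels), "k1" (the pictures are not rectified: a ray, as slopes to the right and down, at radius r is drawn at 1 + k1 r^2 times it, then the intrinsics apply), "world_to_cam" (4x4, takes a point from world to camera coordinates). Camera axes: x right, y up, looking along -z (the intrinsics and any distortion apply to the point x, -y, -z); pixel columns grow to the right and rows downward; lengths in mm; the calibration is good to about 2 mm. A picture is of the moment at which its call begins.
- env.job_done(): hands the job in; it is judged then, once.
Trained networks look in the newest picture that a camera, given by its name, has taken for a name from the list of things; names that differ only in an ending like _2 or _b are one class to them, and where a whole thing is asked for, a point or a joint stands for the part that bears it (a point fixed in the world has none). Each returns a list of dicts, best first, with "score" (0 to 1); they miss things now and then, are a little off and sometimes report something else, mostly with a low value. They report only what shows in the picture. A call takes as long as a camera call. They do not tell look-alikes from the thing itself.
- env.recognise(camera, thing): "location" ([column, row] in pixels, amid what is visible of it).
The state is a dict: "t": time; "joints": joint angles; "qvel": joint speeds; "tau": joint torques, N m; "eef_pos": TCP position; "tcp_rot": TCP orientation; "ft_force": force on the tool from outside, world axes, zero at the start; "moment": the same for the moment, N m; "opening": opening from 0.0 (shut) to 1.0 (fully open); "grip_force": force on a finger pad.
Only numpy, scipy, OpenCV 4.12 (cv2) and the standard library are available. Lean on these libraries where they do the work, as an engineer would, in place of code of your own. Each camera call takes 0.05 s, during which the arm holds its last target. There are 200 camera calls.

## Working session

There is one attempt and no reset: what is moved stays moved. The work goes in short steps, Python scripts to look and compute and a tool call to move; the robot and the scene stay as the last step left them, time stands still between calls to the robot, and variables do not carry over. Pictures are saved under pics/ and viewed, at most 10 in all, crops included, and the job is handed in when it is done.

Besides the shell and the picture viewer there is one more tool, called after "Request:" as name([rows], argument=value, ...), one row to a line, values as JSON. jog_arm: Moves the arm, as the interface text tells. Its arguments: {"type":"object","properties":{"motion":{"type":"array"}},"required":["motion"]}

```bash
ls; mkdir -p pics; cat > h.py <<'E'
import numpy as np, cv2
from cell import env
from scipy.spatial.transform import Rotation as R
def cloud(c):
    z=c["z_map"];K=c["camera_matrix"];h,w=z.shape
    v,u=np.mgrid[:h,:w].astype(float)
    p=cv2.undistortPoints(np.stack([u.ravel(),v.ravel()],1)[:,None],K,np.array([c["k1"],0,0,0,0.]))[:,0]
    z=z.ravel();P=np.stack([p[:,0]*z,-p[:,1]*z,-z,np.ones_like(z)],1)
    W=(np.linalg.inv(c["world_to_cam"])@P.T).T[:,:3]
    W[z==0]=np.nan
    return W.reshape(h,w,3)
def save(n,im): cv2.imwrite("pics/"+n,cv2.cvtColor(im,cv2.COLOR_RGB2BGR))
E
python3 - <<'E'
from h import *
ims=[]
for n in ("scene","top"):
    c=env.read_camera(n);np.savez(n,**c);W=cloud(c);save(n+".png",c["color"])
    print(n,np.round(np.linalg.inv(c["world_to_cam"])[:3],2).tolist())
    for t in ("tray","scoop","scoop_grip","scoop_mouth","chestnut1","basin","dumpling1","twine","jar"):
        for d in env.recognise(n,t)[:7]:
            u,v=map(int,np.round(d["location"]));print(t,round(d["score"],2),u,v,np.round(W[v,u]))
E
```

```text
pics
scene [[0.04, -0.85, 0.53, 1433.61], [1.0, 0.03, -0.02, -202.62], [0.0, 0.53, 0.85, 1495.33]]
tray 0.93 332 218 [548.   4.  10.]
scoop 0.81 210 157 [ 233. -463.   -1.]
scoop 0.73 220 206 [ 475. -414.    5.]
scoop 0.7 143 191 [ 397. -712.    8.]
scoop_grip 0.88 213 159 [ 246. -450.    2.]
scoop_grip 0.61 220 206 [ 475. -414.    5.]
scoop_mouth 0.96 219 209 [ 514. -411.   45.]
scoop_mouth 0.88 143 191 [ 397. -712.    8.]
scoop_mouth 0.69 212 158 [ 244. -454.    5.]
basin 0.86 439 182 [462. 399.  96.]
basin 0.74 328 220 [553. -11.   6.]
basin 0.23 319 275 [788. -65.  39.]
dumpling1 0.56 367 171 [352. 157.  31.]
dumpling1 0.54 320 274 [786. -62.  43.]
twine 0.68 282 169 [ 364. -175.   77.]
twine 0.19 331 220 [555.  -0.   7.]
jar 0.96 266 257 [ 734. -242.   82.]
top [[-0.02, 1.0, -0.08, 443.19], [-1.0, -0.02, 0.01, -136.14], [0.0, 0.08, 1.0, 1314.39]]
tray 0.7 242 206 [569.  -9.   2.]
scoop 0.9 383 303 [ 253. -448.    3.]
scoop 0.69 464 252 [ 407. -712.    3.]
scoop 0.55 368 236 [ 464. -409.    1.]
scoop_grip 0.91 462 253 [ 404. -707.   -0.]
scoop_grip 0.72 368 235 [ 467. -409.    2.]
scoop_grip 0.55 383 304 [ 249. -449.   -1.]
scoop_mouth 0.91 384 300 [ 262. -451.    3.]
scoop_mouth 0.7 368 236 [ 464. -409.    1.]
scoop_mouth 0.63 468 255 [ 397. -724.    2.]
chestnut1 0.56 362 233 [ 474. -386.   24.]
chestnut1 0.48 368 243 [ 442. -403.   26.]
chestnut1 0.44 273 223 [ 511. -108.   22.]
chestnut1 0.41 222 187 [628.  51.  26.]
chestnut1 0.4 247 202 [579. -27.  21.]
basin 0.72 102 245 [453. 391. 107.]
basin 0.59 367 234 [ 471. -406.    2.]
basin 0.51 363 232 [ 477. -389.   26.]
dumpling1 0.67 184 281 [339. 166.  47.]
dumpling1 0.66 256 146 [756. -59.  34.]
dumpling1 0.54 364 231 [ 480. -393.   25.]
dumpling1 0.3 273 222 [ 514. -108.   25.]
twine 0.68 292 284 [ 325. -162.   74.]
jar 0.56 316 159 [ 700. -243.   83.]
```

```bash
python3 - <<'E'
import cv2
a=cv2.imread("pics/top.png");
b=cv2.resize(a[190:340,320:500],None,fx=3,fy=3,interpolation=2)
cv2.imwrite("pics/crop.png",b)
E
```

```text
(no output)
```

View pics/top.png

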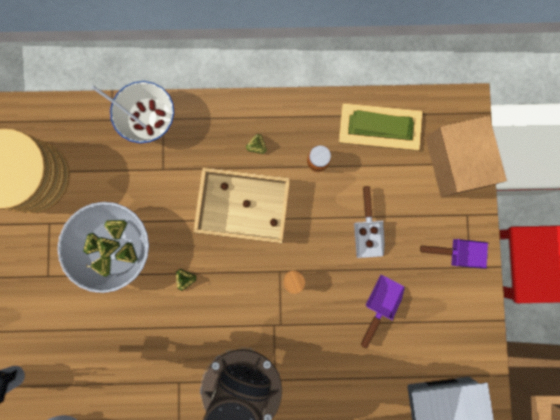

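View pics/crop.png

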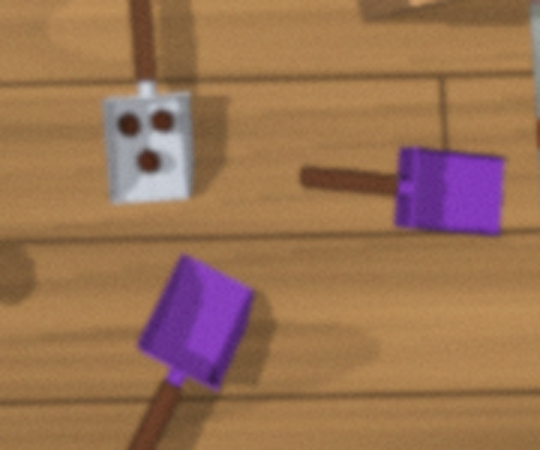

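The steel scoop at (369,236) holds three chestnuts and lies on the side away from the basin (102,245, left). The purple ones at (385,298) and (468,253) are look-alikes. So I use the steel scoop and corner_left.

```bash
cat >> h.py <<'E'
def rect(P):
    P=P[:,:2].astype(np.float32); (c,s,a)=cv2.minAreaRect(P); return np.round(c,1),np.round(s,1),round(a,2)
E
python3 - <<'E'
from h import *
for n in ("scene","top"):
    c=dict(np.load(n+".npz"));W=cloud(c).reshape(-1,3);C=c["color"].reshape(-1,3).astype(int)
    x,y,z=W.T
    m=(z>52)&(z<78)&(x>430)&(x<690)&(y>-170)&(y<190)
    print(n,"tray",m.sum(),rect(W[m]),np.median(z[m]), W[m].min(0),W[m].max(0))
    m=(z>30)&(z<60)&(x>535)&(x<660)&(y>-440)&(y<-370)
    if m.sum()>5:
        P=W[m];print("handle",m.sum(),rect(P),np.median(z[m]),np.polyfit(P[:,0],P[:,1],1),P.min(0),P.max(0))
    m=(z>12)&(z<60)&(x>400)&(x<540)&(y>-470)&(y<-340)
    print("pan",rect(W[m]),W[m].min(0),W[m].max(0))
    br=(C[:,0]<110)&(C[:,0]-C[:,2]>15)&(z>16)&(z<35)
    for nm,q in (("trayn",(x>475)&(x<650)&(y>-120)&(y<140)),("scn",(x>400)&(x<530)&(y>-460)&(y<-350))):
        P=W[br&q]; print(nm,len(P),np.round(P[::max(1,len(P)//8)]).tolist())
print({k:np.round(v,4).tolist() if not np.isscalar(v) else v for k,v in env.state().items()})
E
```

```text
scene tray 886 (array([569.5, -13.8]), array([270.9, 208.9]), 81.15) 63.838384217835824 [ 448.70343352 -160.6251189    52.02740058] [688.03645202 133.45159311  76.60475389]
handle 143 (array([ 582.8, -403.3]), array([91.9, 21.5]), 3.16) 44.2014321032334 [ 4.40346307e-02 -4.28829832e+02] [ 536.92140798 -414.37082678   30.82100887] [ 628.97523753 -391.28683898   54.26844396]
pan (array([ 475.6, -408.3]), array([127.9,  84.5]), 1.96) [ 412.31232364 -452.74707564   12.02771878] [ 539.73858187 -364.83469682   54.00112188]
trayn 225 [[475.0, -52.0, 31.0], [483.0, 38.0, 30.0], [490.0, 60.0, 34.0], [491.0, 94.0, 25.0], [496.0, 117.0, 19.0], [525.0, -118.0, 23.0], [583.0, -30.0, 29.0], [631.0, 45.0, 27.0], [648.0, 102.0, 16.0]]
scn 61 [[413.0, -453.0, 17.0], [446.0, -417.0, 23.0], [447.0, -410.0, 16.0], [482.0, -392.0, 28.0], [485.0, -396.0, 26.0], [487.0, -426.0, 25.0], [489.0, -389.0, 25.0], [491.0, -419.0, 23.0], [493.0, -434.0, 20.0]]
top tray 1055 (array([567.3, -13.7]), array([270.3, 200.2]), 81.79) 63.843199872079595 [ 450.68945733 -160.35011777   52.03746553] [683.34523421 132.0241789
[... 455 characters left out ...]
 19.0], [579.0, -30.0, 20.0], [570.0, -17.0, 23.0], [521.0, -105.0, 23.0], [514.0, -111.0, 24.0], [508.0, -114.0, 20.0]]
scn 96 [[492.0, -420.0, 17.0], [486.0, -391.0, 20.0], [483.0, -393.0, 22.0], [480.0, -393.0, 25.0], [477.0, -393.0, 22.0], [470.0, -392.0, 25.0], [445.0, -410.0, 24.0], [439.0, -407.0, 22.0]]
{'t': 1.0, 'joints': [1.2424, 0.4909, 1.5589, 0.0, 1.0917, -0.1056], 'qvel': [-0.0012, 0.0002, 0.0022, 0.0002, 0.0003, 0.0003], 'tau': [0.001, -61.2469, -25.8419, 0.0694, 0.0444, 0.0], 'eef_pos': [138.0679, 609.5633, 292.2834], 'tcp_rot': [3.1415, -0.0, 2.9188], 'ft_force': [0.2732, 0.176, 0.6457], 'moment': [-0.0003, -0.0189, 0.0395], 'grip_force': 0.0, 'opening': 0.9963603563344275}
```

```bash
cat >> h.py <<'E'
CONV="old"
def pose(s=None):
    s=s or env.state(); return np.array(s["eef_pos"]),R.from_euler("xyz",s["tcp_rot"])
def rows(p0,r0,p1,r1,n,hand,nd=1,conv=None):
    d=(r0.inv()*r1).as_rotvec(); out=[]; p,r=p0.copy(),r0
    for i in range(n):
        q=p0+(p1-p0)*(i+1)/n; w=np.round(np.degrees(d)/n,nd)
        rn=r*R.from_rotvec(w,degrees=True)
        b=r if (conv or CONV)=="old" else rn
        s=np.round(b.inv().apply(q-p),nd); p=p+b.apply(s); r=rn
        out.append([*(w+0.).tolist(),*(s+0.).tolist(),hand])
    print(str(out).replace(" ","").replace(".0,",",")); return p,r
def RT(tool_yaw_deg,tilt=None):
    r=R.from_euler("xyz",[180,0,tool_yaw_deg],degrees=True); return r if tilt is None else tilt*r
E
python3 - <<'E'
from h import *
p,r=pose()
p1=np.array([570,120,290.]); r1=RT(167.2-82)
p,r=rows(p,r,p1,r1,11,95)
E
```

```text
[[0,0,7.5,-48.1,-34.7,0.2,95],[0,0,7.5,-52.3,-28.2,0.2,95],[0,0,7.5,-55.5,-21.1,0.2,95],[0,0,7.5,-57.7,-13.6,0.2,95],[0,0,7.5,-59.1,-6,0.2,95],[0,0,7.5,-59.3,1.7,0.2,95],[0,0,7.5,-58.6,9.5,0.2,95],[0,0,7.5,-56.8,17,0.2,95],[0,0,7.5,-54.2,24.3,0.2,95],[0,0,7.5,-50.5,31.2,0.2,95],[0,0,7.5,-46,37.5,0.2,95]]
```

Request:
jog_arm([
  [0, 0, 7.5, -48, -35, 0, 95],
  [0, 0, 7.5, -52, -28, 0, 95],
  [0, 0, 7.5, -55.5, -21, 0, 95],
  [0, 0, 7.5, -57.5, -13.5, 0, 95],
  [0, 0, 7.5, -59, -6, 0, 95],
  [0, 0, 7.5, -59.5, 1.5, 0, 95],
  [0, 0, 7.5, -58.5, 9.5, 0, 95],
  [0, 0, 7.5, -57, 17, 0, 95],
  [0, 0, 7.5, -54, 24.5, 0, 95],
  [0, 0, 7.5, -50.5, 31, 0, 95],
])

```text
t: 2.25
eef_pos: [531.3, 163.0, 292.4]
tcp_rot: [3.141, -0.0, 1.605]
ft_force: [1.6, 0.6, 1.0]
opening: 1.0
grip_force: 0.0
```

```bash
python3 - <<'E'
from h import *
s=env.state();print(np.round(s["joints"],4).tolist(),np.round(s["eef_pos"],2).tolist(),np.round(s["tcp_rot"],4).tolist())
p,r=pose(s)
rows(p,r,np.array([545,-380,230.]),RT(2.1),10,95)
E
```

```text
[0.1787, 0.3923, 1.7304, 0.0002, 1.0183, 0.1442] [531.33, 163.0, 292.45] [3.1411, -0.0003, 1.6053]
[[0,0,9,-54.3,-0.5,6.2,95],[0,0,9,-53.7,8,6.3,95],[0,0,9,-51.9,16.3,6.2,95],[0,0,9,-48.6,24.2,6.2,95],[0,0,9,-44.2,31.5,6.3,95],[0,0,9,-38.8,38.1,6.2,95],[0,0,9,-32.3,43.6,6.2,95],[0,0,9,-25.2,48.2,6.2,95],[0,0,9,-17.2,51.5,6.3,95],[0,0,9,-9,53.5,6.2,95]]
```

Request:
jog_arm([
  [0, 0, 9, -54.5, -0.5, 6, 95],
  [0, 0, 9, -53.5, 8, 6, 95],
  [0, 0, 9, -52, 16.5, 6, 95],
  [0, 0, 9, -48.5, 24, 6, 95],
  [0, 0, 9, -44, 31.5, 6, 95],
  [0, 0, 9, -39, 38, 6.5, 95],
  [0, 0, 9, -32.5, 43.5, 6.5, 95],
  [0, 0, 9, -25, 48, 6.5, 95],
  [0, 0, 9, -17, 51.5, 6.5, 95],
  [0, 0, 9, -9, 53.5, 6.5, 95],
])

```text
t: 3.5
eef_pos: [546.2, -379.7, 229.5]
tcp_rot: [-3.142, -0.0, 0.034]
ft_force: [0.7, 1.0, 0.8]
opening: 0.999
grip_force: 0.0
```

```bash
python3 - <<'E'
from h import *
s=env.state();print(np.round(s["joints"],4).tolist(),np.round(s["eef_pos"],2).tolist(),np.round(s["tcp_rot"],4).tolist())
p,r=pose(s)
c=env.read_camera("wrist");W=cloud(c);save("w1.png",c["color"])
for t in ("scoop","scoop_grip","scoop_mouth","chestnut1"):
    for d in env.recognise("wrist",t)[:4]:
        u,v=map(int,np.round(d["location"]));print(t,round(d["score"],2),u,v,np.round(W[v,u]))
x,y,z=W.reshape(-1,3).T
m=(z>32)&(z<52)&(x>518)&(x<660)&(y>-440)&(y<-370)
P=W.reshape(-1,3)[m]; print(m.sum(),rect(P),np.median(P[:,2]),P.min(0),P.max(0),np.polyfit(P[:,0],P[:,1],1))
# top: handle extent along x and pan extents
for n in ("scene","top"):
    c=dict(np.load(n+".npz"));W=cloud(c).reshape(-1,3);x,y,z=W.T
    for a in range(390,650,10):
        m=(x>a)&(x<=a+10)&(y>-470)&(y<-350)&(z>-20); q=(z>8)&m
        print(n,a,q.sum(),np.round(z[m].max(),0), np.round([y[q].min(),y[q].max()]) if q.sum() else "",end=";")
E
```

```text
[-0.7067, 0.6095, 1.5189, 0.0002, 1.013, 0.8303] [546.15, -379.65, 229.51] [-3.1416, -0.0002, 0.0337]
scoop 0.78 309 248 [ 510. -407.   42.]
scoop 0.73 333 381 [ 334. -448.    4.]
scoop_grip 0.72 332 379 [ 336. -447.    4.]
scoop_grip 0.63 306 247 [ 512. -404.   44.]
scoop_grip 0.31 286 262 [ 488. -389.   24.]
scoop_mouth 0.88 306 246 [ 512. -404.   42.]
scoop_mouth 0.6 334 379 [ 336. -449.    3.]
chestnut1 0.97 287 262 [ 488. -390.   23.]
chestnut1 0.66 322 261 [ 489. -422.   22.]
chestnut1 0.62 304 298 [ 450. -408.   22.]
3565 (array([ 571. , -403.5]), array([106.7,  22.3]), 2.39) 44.10767558076924 [ 518.00096606 -416.14997289   32.43654934] [ 624.45543787 -390.41103147   47.18728975] [ 4.23057920e-02 -4.27078764e+02]
scene 390 3 10.0 [-459. -401.];scene 400 6 11.0 [-466. -369.];scene 410 10 22.0 [-453. -369.];scene 420 12 30.0 [-461. -369.];scene 430 15 37.0 [-450. -368.];scene 440 29 34.0 [-449. -368.];scene 450 22 39.0 [-449. -361.];scene 460 11 38.0 [-449. -367.];scene 470 17 37.0 [-448. -366.];scene 480 42 43.0 [-447. -366.];scene 490 20 43.0 [-449. -366.];scene 500 53 44.0 [-
[... 476 characters left out ...]
453. -370.];top 410 9 25.0 [-452. -370.];top 420 17 33.0 [-451. -369.];top 430 42 33.0 [-452. -367.];top 440 46 35.0 [-452. -368.];top 450 24 38.0 [-452. -367.];top 460 19 38.0 [-449. -367.];top 470 63 40.0 [-450. -367.];top 480 68 42.0 [-451. -366.];top 490 32 40.0 [-450. -365.];top 500 52 46.0 [-448. -365.];top 510 20 43.0 [-413. -398.];top 520 21 46.0 [-417. -395.];top 530 23 45.0 [-417. -395.];top 540 23 50.0 [-415. -395.];top 550 27 46.0 [-414. -394.];top 560 26 50.0 [-415. -393.];top 570 22 47.0 [-414. -393.];top 580 21 46.0 [-412. -394.];top 590 26 49.0 [-413. -393.];top 600 27 47.0 [-415. -392.];top 610 21 50.0 [-414. -392.];top 620 2 38.0 [-398. -395.];top 630 0 5.0 ;top 640 0 7.0 ;
```

View pics/w1.png

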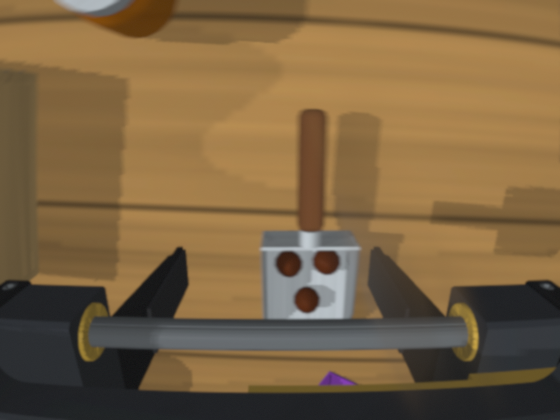

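```bash
cat > kin.py <<'E'
from h import *
from scipy.optimize import least_squares
D=[([1.2424,0.4909,1.5589,0,1.0917,-.1056],[138.068,609.563,292.283]),([0.1787,0.3923,1.7304,0.0002,1.0183,0.1442],[531.33,163.0,292.45]),([-0.7067,0.6095,1.5189,0.0002,1.013,0.8303],[546.15,-379.65,229.51])]
A=[];b=[]
for j,p in D:
    r=np.sqrt(p[0]**2+p[1]**2-0); lat=None
    c,s=np.cos(j[0]),np.sin(j[0]); R0=c*p[0]+s*p[1]; lat=-s*p[0]+c*p[1]
    A+= [[1,0,np.sin(j[1]),np.sin(j[1]+j[2])],[0,1,np.cos(j[1]),np.cos(j[1]+j[2])]]; b+=[R0,p[2]]; print("lat",lat)
x,res,rk,sv=np.linalg.lstsq(np.array(A),np.array(b),rcond=None);print(x,res,rk,sv)
E
python3 kin.py
```

```text
lat 65.90983823824146
lat 65.96018908060154
lat 65.90312255542523
[-20.71098845 -32.4576837  584.31560985 411.21296826] [6.73568773] 4 [2.46751911 2.42849867 0.10874593 0.04379497]
```

Request:
jog_arm([
  [0, 0, -0.3, 0, 12, 45, 95],
  [0, 0, -0.2, 0, 12, 45, 95],
  [0, 0, 0, 0, 0, 25, 95],
  [0, 0, 0, 0, 0, 15, 95],
  [0, 0, 0, 0, 0, 6, 95],
  [0, 0, 0, 0, 0, 0, 95],
])

```text
t: 4.5
eef_pos: [547.6, -401.5, 94.4]
tcp_rot: [3.141, -0.001, 0.048]
ft_force: [0.2, 0.4, 0.6]
opening: 1.0
grip_force: 0.0
```

```bash
cat > add.py <<'E'
E
python3 - <<'E'
from h import *
s=env.state();print(np.round(s["joints"],4).tolist(),np.round(s["eef_pos"],2).tolist())
import re
t=open("kin.py").read().replace("D=[","D=[(%s,%s),"%(np.round(s["joints"],5).tolist(),np.round(s["eef_pos"],2).tolist()))
open("kin.py","w").write(t)
E
python3 kin.py
```

```text
[-0.7298, 0.7886, 1.5698, 0.0001, 0.7825, 0.7924] [547.65, -401.45, 94.36]
lat 65.92572855282685
lat 65.90983823824146
lat 65.96018908060154
lat 65.90312255542523
[ -8.03642665  -9.89318274 558.42658451 410.15047259] [28.51100119] 4 [2.83887175 2.80544443 0.20845786 0.16381115]
```

```bash
cat >> h.py <<'E'
def tgt(g,yaw,pitch):
    """grasp point, scoop yaw deg, inward pitch deg -> TCP pose"""
    r=R.from_euler("z",yaw,degrees=True)*R.from_euler("y",pitch,degrees=True)*R.from_euler("x",180,degrees=True)
    return np.array(g)-59*r.apply([0,0,1]),r
E
python3 - <<'E'
from h import *
p,r=pose()
p1,r1=tgt([552,-403.8,34],2.4,30);print(p1)
rows(p,r,p1,r1,3,95)
E
```

```text
[ 581.47412349 -402.56466821   85.09549882]
[[0,-10,0.1,11.2,0.9,3.1,95],[0,-10,0.1,11.7,0.9,1.1,95],[0,-10,0.1,11.6,0.9,-0.9,95]]
```

Request:
jog_arm([
  [0, -10, 0, 11, 1, 3, 95],
  [0, -10, 0.1, 11.5, 1, 1, 95],
  [0, -10, 0.1, 11.5, 1, -1, 95],
  [0, 0, 0, 0, 0, 0, 60],
  [0, 0, 0, 0, 0, 0, 30],
  [0, 0, 0, 0, 0, 0, 10],
  [0, 0, 0, 0, 0, 0, 10],
  [0, 0, 0, 0, 0, 0, 10],
])

```text
t: 5.5
eef_pos: [580.5, -403.4, 85.2]
tcp_rot: [3.14, 0.523, 0.043]
ft_force: [0.2, 0.7, 0.1]
opening: 0.527
grip_force: 0.0
```

```bash
python3 - <<'E'
from h import *
s=env.state();print(np.round(s["joints"],4).tolist(),np.round(s["eef_pos"],2).tolist(),np.round(s["tcp_rot"],4).tolist(),s["opening"]*95.1,s["grip_force"])
p,r=pose(s);print(p+59*r.apply([0,0,1]))
E
```

```text
[-0.6162, 0.958, 1.2551, -0.319, 1.3655, 1.0463] [580.45, -403.43, 85.15] [3.14, 0.5227, 0.0432] 50.08001042299669 0.0
[ 551.03338045 -404.7909635    34.031035  ]
```

Request:
jog_arm([
  [0, 0, 0, 0, 0, 0, 10],
  [0, 0, 0, 0, 0, 0, 10],
  [0, 0, 0, 0, 0, 0, 10],
  [0, 0, 0, 0, 0, 0, 10],
  [0, 0, 0, 0, 0, 0, 10],
  [0, 0, 0, 0, 0, 0, 10],
])

```text
t: 6.25
eef_pos: [580.7, -403.2, 84.6]
tcp_rot: [3.14, 0.524, 0.044]
ft_force: [-0.0, -0.4, -1.5]
opening: 0.227
grip_force: 30.0
```

```bash
cat >> h.py <<'E'
S0p=np.array([456,-407.8,0.]);S0r=R.from_euler("z",2.45,degrees=True)
G0p=np.array([580.7,-403.2,84.6]);G0r=R.from_euler("xyz",[3.14,.524,.044])
def sc2tcp(sp,sr):
    return sp+sr.apply(S0r.inv().apply(G0p-S0p)), sr*S0r.inv()*G0r
def mouth(m,yaw,tip):
    """mouth point (upper face) , yaw deg, tip deg -> TCP"""
    sr=R.from_euler("z",yaw,degrees=True)*R.from_euler("y",-tip,degrees=True)
    return sc2tcp(np.array(m)-sr.apply([-55,0,3]),sr)
def path(p,r,stops,hand,fr=None):
    for (p1,r1,n) in stops: p,r=rows(p,r,p1,r1,n,hand)
    return p,r
def ramp(p,r,p1,r1,w,hand,nd=1):
    """rows with weights w"""
    w=np.cumsum(w)/np.sum(w); rv=(r0:=r).inv()*r1; rv=rv.as_rotvec(); out=[];pp,rr=p.copy(),r
    for f in w:
        q=p+(p1-p)*f; rn=r0*R.from_rotvec(rv*f)
        a=np.round((rr.inv()*rn).as_rotvec(degrees=True),nd); s=np.round(rr.inv().apply(q-pp),nd)
        pp=pp+rr.apply(s); rr=rr*R.from_rotvec(a,degrees=True); out.append([*(a+0.).tolist(),*(s+0.).tolist(),hand])
    for k in range(0,len(out),10): print(str(out[k:k+10]).replace(" ","").replace(".0,",","))
    return pp,rr
E
python3 - <<'E'
from h import *
p,r=pose()
p,r=ramp(p,r,*sc2tcp(S0p+[0,0,130],S0r),[.4,.6,1,1.4,1.6,1.6,1.4,1,.6,.4],10)
p1,r1=mouth([588,-17,133],-6,0);print(p1)
ramp(p,r,p1,r1,[.2,.4,.7,.9,1,1,1,1,1,1,1,1,1,1,1,1,.9,.7,.4,.2],10)
E
```

```text
[[0,0,0,-2.6,0,-4.5,10],[0,0,0,-3.9,0,-6.8,10],[0,0,0,-6.5,0,-11.2,10],[0,0,0,-9.1,0.1,-15.8,10],[0,0,0,-10.4,0,-18,10],[0,0,0,-10.4,0,-18,10],[0,0,0,-9.1,0,-15.7,10],[0,0,0,-6.5,0.1,-11.3,10],[0,0,0,-3.9,0,-6.7,10],[0,0,0,-2.6,0,-4.5,10]]
[766.72097312 -36.52320149 214.6       ]
[[0.1,0,0.1,2.1,-4.4,-1.2,10],[0.1,0,0.2,4.3,-8.7,-2.5,10],[0.1,0,0.3,7.4,-15.3,-4.3,10],[0.3,0,0.4,9.4,-19.8,-5.4,10],[0.2,0,0.4,10.2,-22.1,-6,10],[0.3,0,0.5,10.2,-22.2,-5.9,10],[0.2,0,0.4,9.9,-22.3,-5.7,10],[0.3,0,0.5,9.8,-22.3,-5.7,10],[0.2,0,0.4,9.6,-22.5,-5.6,10],[0.3,0,0.5,9.4,-22.6,-5.5,10]]
[[0.3,0,0.4,9.2,-22.7,-5.3,10],[0.2,0,0.4,9.1,-22.8,-5.3,10],[0.3,0,0.5,8.9,-22.8,-5.2,10],[0.2,0,0.4,8.7,-23,-5,10],[0.3,0,0.5,8.5,-23,-5,10],[0.2,0,0.4,8.4,-23.2,-4.8,10],[0.3,0,0.4,7.4,-20.9,-4.3,10],[0.1,0,0.3,5.6,-16.3,-3.3,10],[0.2,0,0.2,3.1,-9.3,-1.8,10],[0,0,0.1,1.6,-4.7,-0.9,10]]
```

Request:
jog_arm([
  [0, 0, 0, -2.5, 0, -4.5, 10],
  [0, 0, 0, -4, 0, -7, 10],
  [0, 0, 0, -6.5, 0, -11, 10],
  [0, 0, 0, -9, 0, -16, 10],
  [0, 0, 0, -10.5, 0, -18, 10],
  [0, 0, 0, -10.5, 0, -18, 10],
  [0, 0, 0, -9, 0, -16, 10],
  [0, 0, 0, -6.5, 0, -11, 10],
  [0, 0, 0, -4, 0, -7, 10],
  [0, 0, 0, -2.5, 0, -4.5, 10],
])

```text
t: 7.5
eef_pos: [580.8, -403.0, 215.2]
tcp_rot: [3.141, 0.524, 0.044]
ft_force: [0.6, -0.3, -3.0]
opening: 0.229
grip_force: 30.0
```

```bash
python3 - <<'E'
from h import *
s=env.state();p,r=pose(s);print(p,s["tcp_rot"],s["grip_force"],s["joints"])
c=env.read_camera("scene");im=c["color"][100:300,120:400];save("lift.png",cv2.resize(im,None,fx=2.8,fy=2.8))
p1,r1=mouth([548,-13,133],-6,0);print(p1)
ramp(p,r,p1,r1,[.2,.4,.7,.9,1,1,1,1,1,1,1,1,1,1,1,1,.9,.7,.4,.2],10)
E
```

```text
[ 580.84269547 -402.97022993  215.17907833] [3.1406433  0.52387319 0.04400231] 29.999082684516907 [-0.61533422  0.8212504   1.18684109 -0.31225424  1.56175525  0.98247875]
[726.72097312 -32.52320149 214.6       ]
[[0.1,0,0.1,1.7,-4.4,-1,10],[0.1,0,0.2,3.4,-8.9,-1.9,10],[0.1,0,0.3,5.9,-15.6,-3.4,10],[0.3,0,0.4,7.6,-20,-4.4,10],[0.2,0,0.4,8.1,-22.4,-4.7,10],[0.3,0,0.5,8.1,-22.4,-4.6,10],[0.2,0,0.4,7.8,-22.6,-4.5,10],[0.3,0,0.5,7.7,-22.6,-4.4,10],[0.2,0,0.4,7.4,-22.7,-4.3,10],[0.3,0,0.5,7.4,-22.7,-4.3,10]]
[[0.3,0,0.4,7.1,-22.9,-4.1,10],[0.2,0,0.5,6.9,-22.9,-4,10],[0.3,0,0.4,6.8,-23,-3.9,10],[0.2,0,0.4,6.6,-23,-3.8,10],[0.3,0,0.5,6.4,-23.1,-3.7,10],[0.2,0,0.4,6.3,-23.2,-3.5,10],[0.3,0,0.4,5.4,-20.9,-3.2,10],[0.1,0,0.3,4.2,-16.3,-2.4,10],[0.1,0,0.2,2.3,-9.4,-1.3,10],[0.1,0,0.1,1.1,-4.7,-0.7,10]]
```

View pics/lift.png

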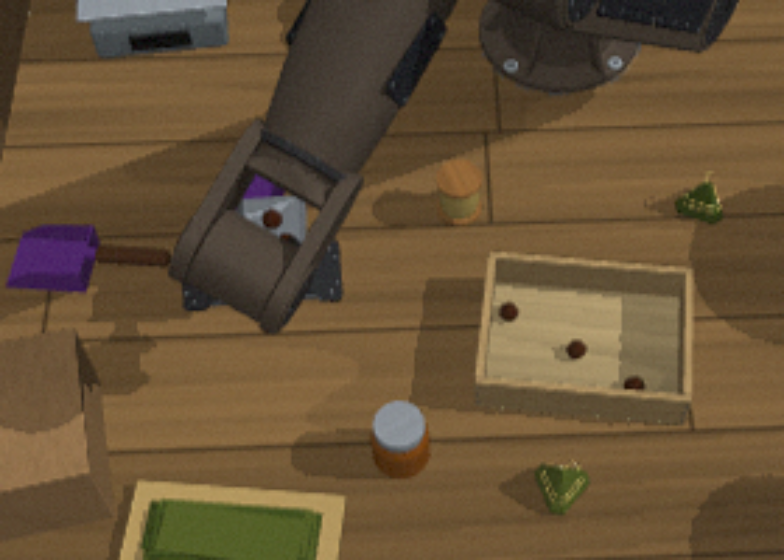

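The scoop is lifted with its nuts at crop (270,220), and the tray stands at crop (585,335). Carrying on.

Request:
jog_arm([
  [0.1, 0, 0.1, 1.5, -4.5, -1, 10],
  [0.1, 0, 0.2, 3.5, -9, -2, 10],
  [0.1, 0, 0.3, 6, -15.5, -3.5, 10],
  [0.3, 0, 0.4, 7.5, -20, -4.5, 10],
  [0.2, 0, 0.4, 8, -22.5, -4.5, 10],
  [0.3, 0, 0.5, 8, -22.5, -4.5, 10],
  [0.2, 0, 0.4, 8, -22.5, -4.5, 10],
  [0.3, 0, 0.5, 7.5, -22.5, -4.5, 10],
  [0.2, 0, 0.4, 7.5, -22.5, -4.5, 10],
  [0.3, 0, 0.5, 7.5, -22.5, -4.5, 10],
])

```text
t: 8.8
eef_pos: [654.6, -216.6, 215.3]
tcp_rot: [3.14, 0.523, -0.031]
ft_force: [0.4, -1.0, -3.2]
opening: 0.232
grip_force: 30.0
```

Request:
jog_arm([
  [0.3, 0, 0.4, 7, -23, -4, 10],
  [0.2, 0, 0.5, 7, -23, -4, 10],
  [0.3, 0, 0.4, 7, -23, -4, 10],
  [0.2, 0, 0.4, 6.5, -23, -3.5, 10],
  [0.3, 0, 0.5, 6.5, -23, -3.5, 10],
  [0.2, 0, 0.4, 6.5, -23, -3.5, 10],
  [0.3, 0, 0.4, 5.5, -21, -3, 10],
  [0.1, 0, 0.3, 4, -16.5, -2.5, 10],
  [0.1, 0, 0.2, 2.5, -9.5, -1.5, 10],
  [0.1, 0, 0.1, 1, -4.5, -0.5, 10],
])

```text
t: 10.05
eef_pos: [727.1, -32.4, 214.2]
tcp_rot: [3.14, 0.523, -0.103]
ft_force: [0.2, 0.3, -2.3]
opening: 0.231
grip_force: 30.0
```

```bash
python3 - <<'E'
from h import *
s=env.state();p,r=pose(s);print(p,s["tcp_rot"],s["grip_force"],s["joints"])
p1,r1=mouth([560,-13,95],-6,15)
p,r=ramp(p,r,p1,r1,[.4,.8,1,.8,.4],10)
p1,r1=mouth([572,-14,55],-6,50);print(p1)
ramp(p,r,p1,r1,[.5,.8,1,1,1,1,1,.8,.5],10)
E
```

```text
[727.12460833 -32.42014216 214.17688444] [ 3.13995401  0.52345932 -0.10332165] 29.999077320098877 [-0.13106756  0.88328273  1.05169218 -0.01570469  1.72985174  1.54427601]
[[0,1.8,0,-2,-0.1,0.3,10],[0,3.5,0,-3.9,-0.3,0.5,10],[0,4.4,0,-5,-0.3,0.2,10],[0,3.5,0,-3.9,-0.3,0,10],[0,1.8,0,-2,-0.1,-0.2,10]]
[624.6853952  -20.27632845 245.17296986]
[[0,2.3,0,-6,0,-0.1,10],[0,3.7,0,-9.5,-0.1,-0.5,10],[0,4.6,0,-11.9,0,-1.4,10],[0,4.6,0,-11.7,-0.1,-2.4,10],[0,4.6,0.1,-11.5,-0.1,-3.3,10],[0,4.6,0,-11.2,0,-4.3,10],[-0.1,4.6,0,-10.8,0,-5.1,10],[0,3.7,0,-8.3,-0.1,-4.7,10],[0,2.3,0,-5,0,-3.3,10]]
```

Request:
jog_arm([
  [0, 2, 0, -2, 0, 0.5, 10],
  [0, 3.5, 0, -4, -0.3, 0.5, 10],
  [0, 4, 0, -5, -0.3, 0.5, 10],
  [0, 3.5, 0, -4, -0.3, 0, 10],
  [0, 2, 0, -2, 0, 0, 10],
])

```text
t: 10.68
eef_pos: [710.6, -30.8, 220.4]
tcp_rot: [3.14, 0.26, -0.104]
ft_force: [0.3, 0.9, -2.7]
opening: 0.231
grip_force: 30.0
```

Request:
jog_arm([
  [0, 2.5, 0, -6, 0, 0, 10],
  [0, 3.5, 0, -9.5, 0, -0.5, 10],
  [0, 4.5, 0, -12, 0, -1.5, 10],
  [0, 4.5, 0, -11.5, 0, -2.5, 10],
  [0, 4.5, 0, -11.5, 0, -3.5, 10],
  [0, 4.5, 0, -11, 0, -4.5, 10],
  [0, 4.5, 0, -11, 0, -5, 10],
  [0, 3.5, 0, -8.5, 0, -4.5, 10],
  [0, 2.5, 0, -5, 0, -3.5, 10],
  [0, 0, 0, 0, 0, 0, 10],
])

```text
t: 11.92
eef_pos: [623.3, -21.6, 245.7]
tcp_rot: [3.14, -0.34, -0.103]
ft_force: [-0.4, -0.2, -2.4]
opening: 0.227
grip_force: 30.0
```

```bash
python3 - <<'E'
from h import *
s=env.state();p,r=pose(s);print(p,s["tcp_rot"],s["grip_force"],np.round(s["joints"],3),s["ft_force"])
c=env.read_camera("scene");im=c["color"][120:320,230:430];save("tip.png",cv2.resize(im,None,fx=3,fy=3))
E
```

```text
[623.33954912 -21.58876202 245.69014393] [ 3.14020912 -0.33981536 -0.10281304] 29.99926060438156 [-0.144  0.465  1.787  0.024  0.55   1.511] [-0.42643425 -0.17303496 -2.41134672]
```

View pics/tip.png

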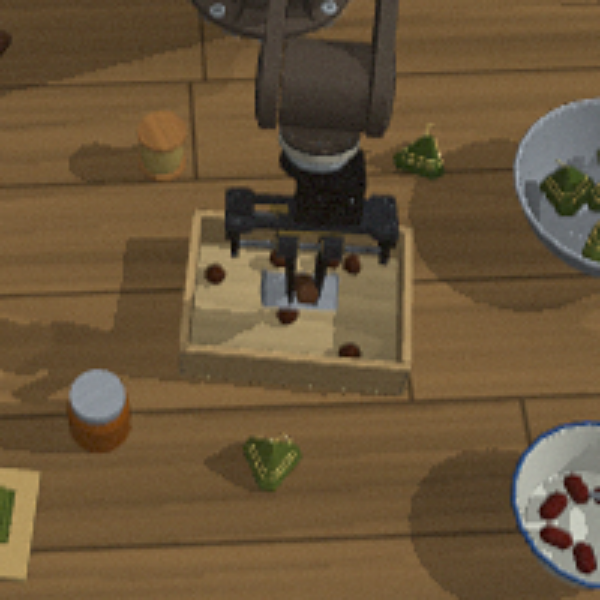

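Six nuts are in the tray: old ones at (215,272), (288,315) and (349,352), new ones at (278,258), (332,260) and (352,264). The scoop is empty, so I level it and take it back.

```bash
python3 - <<'E'
from h import *
p,r=pose()
p1,r1=mouth([560,-13,133],-6,10)
p,r=ramp(p,r,p1,r1,[.6,1,1.1,1.1,1,.9,.6],10)
p1,r1=sc2tcp(S0p+[0,-12,60],S0r);print(p1)
p,r=ramp(p,r,p1,r1,[.4,.8]+[1]*9+[.8,.4],10)
p1,r1=sc2tcp(S0p+[0,-12,0.5],S0r)
ramp(p,r,p1,r1,[1,1.2,1.2,1,.6,.3],10)
E
```

```text
[[0,-3.8,0,8.8,-0.1,3.2,10],[0,-6.2,0,15,-0.2,4.4,10],[0,-6.9,0,17,-0.1,3,10],[0,-6.9,0,17.1,-0.2,0.9,10],[0,-6.3,0,15.6,-0.2,-1,10],[0,-5.6,0,13.9,-0.1,-2.4,10],[0,-3.8,0,9,-0.1,-2.6,10]]
[ 580.7 -415.2  144.6]
[[-0.1,-0.3,-0.3,-2.1,13.9,4.5,10],[-0.3,-0.7,-0.5,-4.3,27.8,9.2,10],[-0.3,-0.9,-0.7,-5.6,34.7,11.6,10],[-0.3,-0.9,-0.7,-5.8,34.5,11.9,10],[-0.3,-0.9,-0.6,-6.1,34.4,12.2,10],[-0.3,-0.8,-0.7,-6.2,34.2,12.5,10],[-0.4,-0.9,-0.7,-6.4,34.2,12.8,10],[-0.3,-0.9,-0.7,-6.7,33.9,13,10],[-0.3,-0.9,-0.6,-6.9,33.8,13.4,10],[-0.3,-0.8,-0.7,-7,33.6,13.7,10]]
[[-0.3,-0.9,-0.7,-7.2,33.5,13.9,10],[-0.3,-0.7,-0.5,-5.9,26.7,11.4,10],[-0.1,-0.4,-0.3,-3,13.3,5.8,10]]
[[0,0,0,5.6,0,9.7,10],[0,0,0,6.8,-0.1,11.7,10],[0,0,0,6.7,0,11.6,10],[0,0,0,5.6,0,9.7,10],[0,0,0,3.4,0,5.8,10],[0,0,0,1.7,0,3,10]]
```

Request:
jog_arm([
  [0, -4, 0, 9, 0, 3, 10],
  [0, -6, 0, 15, 0, 4.5, 10],
  [0, -7, 0, 17, 0, 3, 10],
  [0, -7, 0, 17, 0, 1, 10],
  [0, -6.5, 0, 15.5, 0, -1, 10],
  [0, -5.5, 0, 14, 0, -2.5, 10],
  [0, -4, 0, 9, 0, -2.5, 10],
])

```text
t: 12.85
eef_pos: [723.0, -31.7, 243.6]
tcp_rot: [3.14, 0.361, -0.104]
ft_force: [-0.4, 0.2, -2.5]
opening: 0.231
grip_force: 30.0
```

Request:
jog_arm([
  [-0.1, -0.3, -0.3, -2, 14, 4.5, 10],
  [-0.3, -0.7, -0.5, -4.5, 28, 9, 10],
  [-0.3, -0.9, -0.7, -5.5, 34.5, 11.5, 10],
  [-0.3, -0.9, -0.7, -6, 34.5, 12, 10],
  [-0.3, -0.9, -0.6, -6, 34.5, 12, 10],
  [-0.3, -0.8, -0.7, -6, 34, 12.5, 10],
  [-0.4, -0.9, -0.7, -6.5, 34, 13, 10],
  [-0.3, -0.9, -0.7, -6.5, 34, 13, 10],
  [-0.3, -0.9, -0.6, -7, 34, 13.5, 10],
  [-0.3, -0.8, -0.7, -7, 33.5, 13.5, 10],
])

```text
t: 14.1
eef_pos: [606.5, -343.3, 164.2]
tcp_rot: [3.139, 0.497, 0.016]
ft_force: [-0.7, -0.3, -2.8]
opening: 0.232
grip_force: 30.0
```

Request:
jog_arm([
  [-0.3, -0.9, -0.7, -7, 33.5, 14, 10],
  [-0.3, -0.7, -0.5, -6, 26.5, 11.5, 10],
  [-0.1, -0.4, -0.3, -3, 13.5, 6, 10],
  [0, 0, 0, 0, 0, 0, 10],
])

```text
t: 14.6
eef_pos: [580.0, -416.3, 144.4]
tcp_rot: [-3.142, 0.533, 0.045]
ft_force: [0.4, -0.2, -1.3]
opening: 0.23
grip_force: 30.0
```

```bash
python3 - <<'E'
from h import *
p,r=pose();print(p,r.as_euler("xyz"))
p1,r1=sc2tcp(S0p+[0,-12,1],S0r)
ramp(p,r,p1,r1,[1,1.2,1.2,1,.6,.3],10)
c=env.read_camera("top");W=cloud(c)
for d in env.recognise("top","chestnut1")[:9]:
    u,v=map(int,np.round(d["location"]));print(round(d["score"],2),u,v,np.round(W[v,u]))
E
```

```text
[ 580.00350899 -416.27057522  144.43782534] [-3.14152486  0.5325656   0.04464985]
[[0,0.1,0,5.8,-0.2,9.5,10],[0,0.1,0,6.8,-0.2,11.4,10],[0,0.1,0,6.9,-0.3,11.4,10],[-0.1,0.1,0,5.7,-0.2,9.5,10],[0,0.1,0,3.4,-0.1,5.8,10],[0,0,0,1.7,-0.1,2.8,10]]
0.41 224 186 [631.  45.  26.]
```

Request:
jog_arm([
  [0, 0.1, 0, 6, 0, 9.5, 10],
  [0, 0.1, 0, 7, 0, 11.5, 10],
  [0, 0.1, 0, 7, 0, 11.5, 10],
  [0, 0.1, 0, 5.5, 0, 9.5, 10],
  [0, 0.1, 0, 3.5, 0, 6, 10],
  [0, 0, 0, 1.5, 0, 3, 10],
  [0, 0, 0, 0, 0, 0, 10],
])

```text
t: 15.58
eef_pos: [581.0, -415.9, 85.3]
tcp_rot: [3.141, 0.524, 0.045]
ft_force: [0.2, -0.1, -1.9]
opening: 0.231
grip_force: 30.0
```

Request:
jog_arm([
  [0, 0, 0, 0, 0, 0, 26],
  [0, 0, 0, 0, 0, 0, 60],
  [0, 0, 0, 0, 0, 0, 60],
  [0, 0, 0, 0, 0, 0, 60],
  [0, 0, 0, 0, 0, 0, 60],
  [0, 0, 0, -10, 0, -18, 60],
  [0, 0, 0, -16, 0, -28, 60],
  [0, 0, 0, -20, 0, -36, 60],
])

```text
t: 16.58
eef_pos: [582.0, -415.6, 181.2]
tcp_rot: [-3.142, 0.524, 0.046]
ft_force: [-0.6, -0.3, -0.5]
opening: 0.631
grip_force: 0.0
```

```bash
python3 - <<'E'
from h import *
s=env.state();p,r=pose(s);print(p,s["joints"],s["opening"])
c=env.read_camera("top");np.savez("top2",**c);W=cloud(c)
for d in env.recognise("top","chestnut1")[:9]:
    u,v=map(int,np.round(d["location"]));print(round(d["score"],2),u,v,np.round(W[v,u]))
C=c["color"]
save("top2.png",cv2.resize(C[130:330,160:440],None,fx=2.8,fy=2.8,interpolation=2))
x,y,z=(w:=W.reshape(-1,3)).T
m=(z>52)&(z<78)&(x>430)&(x<690)&(y>-170)&(y<190)
print(rect(w[m]))
E
```

```text
[ 582.0496851  -415.64426165  181.16022826] [-0.62754333  0.86487052  1.18593521 -0.31768219  1.51800435  0.98393677] 0.6307752468900195
0.65 383 248 [ 425. -456.   -1.]
0.62 222 220 [524.  52.  28.]
0.53 222 186 [632.  51.  24.]
0.27 319 160 [ 696. -252.   85.]
(array([567.5, -13.7]), array([270.3, 200.3]), 81.87)
```

View pics/top2.png

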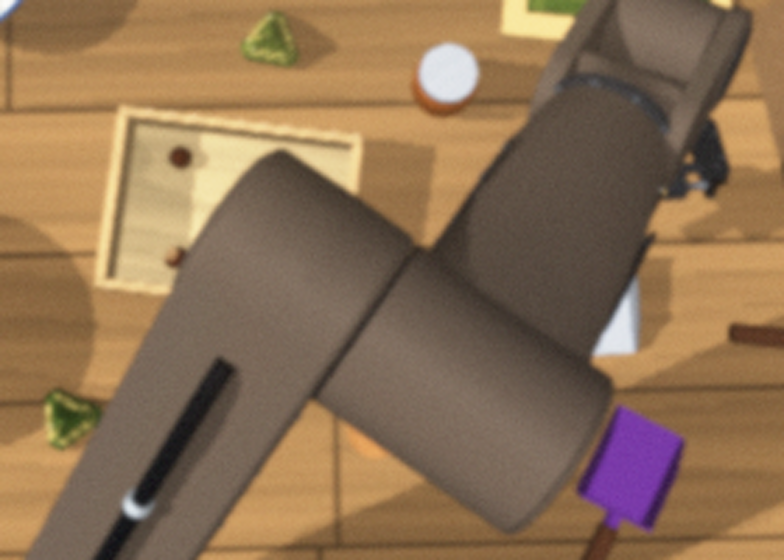

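```bash
cat >> h.py <<'E'
def fko(q):
    e=R.from_euler
    return e("z",q[0])*e("y",q[1]+q[2])*e("z",q[3])*e("y",q[4])*e("z",q[5]+np.pi/2)
YT=-8.3; TC=np.array([567.6,-13.7,0.]); TR=R.from_euler("z",YT,degrees=True)
GT=np.array([55,-130,51.]); PV=np.array([-100,135,0.]); AL=25
def trayt(tilt,az=135,lift=1.,az0=YT):
    """TCP with tray tilted by tilt deg, z leaning to tray azimuth az (deg), pivot corner fixed"""
    a=np.radians(az); ax=np.array([-np.sin(a),np.cos(a),0])
    rr=TR*R.from_rotvec(ax*tilt,degrees=True)
    piv=TC+TR.apply(PV)+[0,0,lift]
    g=piv+rr.apply(GT-PV)
    rt=rr*R.from_euler("y",AL,degrees=True)*R.from_euler("x",180,degrees=True)
    return g-59*rt.apply([0,0,1]),rt
E
python3 - <<'E'
from h import *
s=env.state();p,r=pose(s);q=s["joints"]
print((fko(q).inv()*r).as_rotvec(degrees=True))
for t in (0,20,48):
    p1,r1=trayt(t); print(t,np.round(p1),r1.apply([0,0,1]))
    for j1,ph in ((-.25,2.0),(-.1,2.0),(-.1,2.3)):
        e=R.from_euler; m=(e("z",j1)*e("y",ph)).inv()*r1
        a,b,c=m.as_euler("ZYZ"); print("  j4,5,6",np.round([a,b,(c-np.pi/2+np.pi)%(2*np.pi)-np.pi],2))
p1,r1=trayt(0); p1=p1+[0,0,80]
p,r=ramp(p,r,p1,r1,[.5]+[1]*8+[.5],60); print(p,p1)
ramp(p,r,p1-[0,0,79],r1,[1,1,1,.6,.3],60)
E
```

```text
[ 1.43124961e-14  4.62795554e-16 -1.40143191e-14]
0 [ 628. -154.  105.] [-0.41819167  0.06100757 -0.90630779]
  j4,5,6 [-0.04  1.58  1.48]
  j4,5,6 [0.02 1.58 1.61]
  j4,5,6 [0.02 1.28 1.61]
20 [ 595. -110.  207.] [-0.22217209 -0.20197288 -0.95385875]
  j4,5,6 [-0.26  1.32  1.61]
  j4,5,6 [-0.23  1.35  1.74]
  j4,5,6 [-0.26  1.06  1.82]
48 [519.  -8. 305.] [ 0.04341023 -0.5582789  -0.82851688]
  j4,5,6 [-0.66  1.04  1.91]
  j4,5,6 [-0.66  1.12  2.03]
  j4,5,6 [-0.78  0.89  2.27]
[[0.3,0.3,0.5,2.7,-14.5,-1.6,60],[0.6,0.5,1.1,5.2,-28.9,-3,60],[0.6,0.5,1.1,4.6,-29.2,-2.7,60],[0.6,0.5,1,4.1,-29.2,-2.4,60],[0.6,0.5,1.1,3.6,-29.3,-2,60],[0.5,0.5,1,3,-29.4,-1.7,60],[0.6,0.5,1.1,2.6,-29.4,-1.4,60],[0.6,0.5,1.1,2,-29.5,-1,60],[0.6,0.5,1,1.4,-29.6,-0.7,60],[0.3,0.3,0.6,0.5,-14.8,-0.3,60]]
[ 627.94660876 -153.86150079  185.51466547] [ 627.93092074 -153.87739007  185.47215944]
[[0,0,0,8.6,0,18.4,60],[0,0,0,8.5,0,18.3,60],[0,0,0,8.6,0,18.4,60],[0,0,0,5.1,0,11,60],[0,0,0,2.6,0,5.5,60]]
```

Request:
jog_arm([
  [0.3, 0.3, 0.5, 2.5, -14.5, -1.5, 60],
  [0.6, 0.5, 1.1, 5, -29, -3, 60],
  [0.6, 0.5, 1.1, 4.5, -29, -2.5, 60],
  [0.6, 0.5, 1, 4, -29, -2.5, 60],
  [0.6, 0.5, 1.1, 3.5, -29.5, -2, 60],
  [0.5, 0.5, 1, 3, -29.5, -1.5, 60],
  [0.6, 0.5, 1.1, 2.5, -29.5, -1.5, 60],
  [0.6, 0.5, 1.1, 2, -29.5, -1, 60],
  [0.6, 0.5, 1, 1.5, -29.5, -0.5, 60],
  [0.3, 0.3, 0.6, 0.5, -15, -0.5, 60],
])

```text
t: 17.92
eef_pos: [625.9, -150.8, 179.5]
tcp_rot: [-3.137, 0.445, -0.143]
ft_force: [0.7, 0.7, 0.7]
opening: 0.631
grip_force: 0.0
```

```bash
python3 - <<'E'
from h import *
p,r=pose(); p1,r1=trayt(0); print(p,r.as_euler("xyz",True),r1.as_euler("xyz",True),TR.inv().apply(p-TC))
ramp(p,r,p1,r1,[1,1,1,.6,.3],60)
c=env.read_camera("top");W=cloud(c);w=W.reshape(-1,3)
save("top3.png",cv2.resize(c["color"][130:280,160:430],None,fx=2.9,fy=2.9,interpolation=2))
x,y,z=w.T
m=(z>52)&(z<78)&(x>430)&(x<690)&(y>60)&(y<190); L=TR.inv().apply(w[m]-TC); print("left wall y_t",np.percentile(L[:,1],[2,98]),"x",np.percentile(L[:,0],[1,99]))
for d in env.recognise("top","chestnut1")[:9]:
    u,v=map(int,np.round(d["location"]));print(round(d["score"],2),np.round(W[v,u]),np.round(TR.inv().apply(W[v,u]-TC)))
m=(z>3)&(z<50)&(x>390)&(x<640)&(y>-480)&(y<-365)
print("scoop",rect(w[m]),np.percentile(z[m],98))
E
```

```text
[ 625.8563494  -150.77309103  179.47779777] [-179.73061667   25.50732825   -8.19705154] [180.   25.   -8.3] [  77.43351079 -127.22769328  179.47779777]
[[-0.1,0.1,0,8.7,0.8,16.8,60],[0,0.2,0,8.8,0.8,16.9,60],[-0.1,0.1,0.1,8.6,0.7,16.9,60],[0,0.1,0,5.2,0.4,10.2,60],[0,0,0,2.6,0.3,5,60]]
left wall y_t [ 91.85791214 134.53939259] x [-48.43420044  98.88494181]
0.51 [628.  42.  23.] [52. 64. 23.]
scoop (array([ 514.9, -422.4]), array([114.2, 249.5]), 89.94) 45.74996343676654
```

View pics/top3.png

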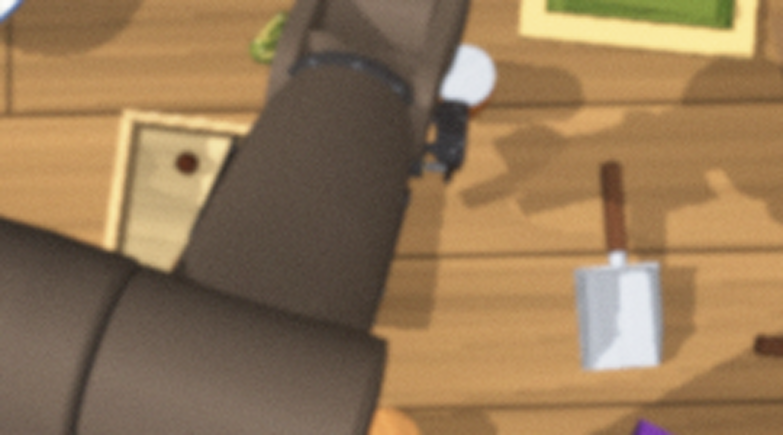

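The scoop lies flat and empty at crop (615,300), the jar is upright at (470,75), and the tray hasn't moved. Next I descend and pinch the right wall.

Request:
jog_arm([
  [0, 0, 0, 8.5, 1, 17, 60],
  [0, 0.2, 0, 9, 1, 17, 60],
  [0, 0, 0, 8.5, 0.5, 17, 60],
  [0, 0.1, 0, 5, 0.5, 10, 60],
  [0, 0, 0, 2.5, 0.5, 5, 60],
  [0, 0, 0, 0, 0, 0, 60],
])

```text
t: 18.77
eef_pos: [627.7, -156.5, 105.9]
tcp_rot: [-3.137, 0.439, -0.144]
ft_force: [-1.1, -0.6, 0.2]
opening: 0.629
grip_force: 0.0
```

Request:
jog_arm([
  [0, 0, 0, 0, 0, 0, 4],
  [0, 0, 0, 0, 0, 0, 4],
  [0, 0, 0, 0, 0, 0, 4],
  [0, 0, 0, 0, 0, 0, 4],
  [0, 0, 0, 0, 0, 0, 4],
  [0, 0, 0, 0, 0, 0, 4],
  [0, 0, 0, 0, 0, 0, 4],
  [0, 0, 0, 0, 0, 0, 4],
])

```text
t: 19.77
eef_pos: [627.6, -156.1, 106.2]
tcp_rot: [-3.137, 0.439, -0.144]
ft_force: [-1.5, 4.8, 1.8]
opening: 0.101
grip_force: 30.0
```

```bash
python3 - <<'E'
from h import *
s=env.state();p,r=pose(s); p1,r1=trayt(0); print(p,p1,(r.inv()*r1).as_rotvec(degrees=True),s["opening"]*95.1,s["grip_force"],s["ft_force"])
print("grasp in tray",TR.inv().apply(p+59*r.apply([0,0,1])-TC))
E
```

```text
[ 627.63275468 -156.11633093  106.17040322] [ 627.93092074 -153.87739007  105.47215944] [-0.22746856  0.13255773  0.05189771] 9.645459409940807 29.99257653951645 [-1.51551114  4.75476479  1.81226296]
grasp in tray [  54.90461802 -132.02436007   52.75654054]
```

```bash
cat >> h.py <<'E'
B0p=np.array([627.63,-156.12,106.17]);B0r=R.from_euler("xyz",[-3.137,.439,-.144])
def held(tilt,az=135,lift=1.):
    a=np.radians(az); Q=TR*R.from_rotvec(np.array([-np.sin(a),np.cos(a),0])*tilt,degrees=True)*TR.inv()
    piv=TC+TR.apply(PV)
    return piv+[0,0,lift]+Q.apply(B0p-piv), Q*B0r
def arc(p,r,seq,hand=4):
    out=[]
    for a in seq:
        q,rn=held(*a); w=np.round((r.inv()*rn).as_rotvec(degrees=True),1); s=np.round(r.inv().apply(q-p),1)
        p=p+r.apply(s); r=r*R.from_rotvec(w,degrees=True); out.append([*(w+0.).tolist(),*(s+0.).tolist(),hand])
    for k in range(0,len(out),10): print(str(out[k:k+10]).replace(" ","").replace(".0,",","))
    return p,r
E
python3 - <<'E'
from h import *
p,r=pose()
arc(p,r,[(t,135,min(1,.3*t)) for t in [.7,2,4,6,8,10,12,14,16,18]+[20,22,24,26,28,30,32,34,36,38]])
E
```

```text
[[-0.4,0.5,0.2,-2.6,-0.9,-3.3,4],[-0.9,0.9,0.4,-4.8,-1.8,-6,4],[-1.2,1.4,0.6,-7.3,-2.8,-9.2,4],[-1.3,1.4,0.6,-7.1,-2.8,-8.7,4],[-1.3,1.4,0.6,-7.2,-2.8,-8.8,4],[-1.3,1.5,0.6,-7.2,-2.8,-8.7,4],[-1.3,1.4,0.6,-7.1,-2.8,-8.8,4],[-1.3,1.4,0.6,-7.2,-2.8,-8.7,4],[-1.2,1.4,0.6,-7.1,-2.8,-8.8,4],[-1.3,1.4,0.6,-7.2,-2.8,-8.7,4]]
[[-1.3,1.4,0.6,-7.1,-2.8,-8.7,4],[-1.3,1.5,0.6,-7.2,-2.8,-8.8,4],[-1.3,1.4,0.5,-7.2,-2.8,-8.7,4],[-1.2,1.4,0.6,-7.1,-2.8,-8.8,4],[-1.3,1.4,0.6,-7.2,-2.8,-8.7,4],[-1.3,1.4,0.6,-7.1,-2.8,-8.8,4],[-1.3,1.4,0.6,-7.2,-2.8,-8.7,4],[-1.3,1.4,0.6,-7.1,-2.8,-8.8,4],[-1.2,1.5,0.6,-7.2,-2.8,-8.7,4],[-1.3,1.4,0.6,-7.1,-2.8,-8.8,4]]
```

Request:
jog_arm([
  [-0.4, 0.5, 0.2, -2.6, -0.9, -3.3, 4],
  [-0.9, 0.9, 0.4, -4.8, -1.8, -6, 4],
  [-1.2, 1.4, 0.6, -7.3, -2.8, -9.2, 4],
  [-1.3, 1.4, 0.6, -7.1, -2.8, -8.7, 4],
  [-1.3, 1.4, 0.6, -7.2, -2.8, -8.8, 4],
  [-1.3, 1.4, 0.6, -7.2, -2.8, -8.7, 4],
  [-1.3, 1.4, 0.6, -7.1, -2.8, -8.8, 4],
  [-1.3, 1.4, 0.6, -7.2, -2.8, -8.7, 4],
  [-1.2, 1.4, 0.6, -7.1, -2.8, -8.8, 4],
  [-1.3, 1.4, 0.6, -7.2, -2.8, -8.7, 4],
])

```text
t: 21.02
eef_pos: [598.5, -117.3, 200.3]
tcp_rot: [2.919, 0.208, -0.218]
ft_force: [-0.4, 0.2, -5.6]
opening: 0.105
grip_force: 30.0
```

```bash
cat > chk.py <<'E'
from h import *
import sys
s=env.state();p,r=pose(s);q=s["joints"];print(np.round(p,1),np.round(q,2),s["grip_force"],s["opening"]*95.1,np.round(s["ft_force"],1),np.round(s["moment"],2))
t=float(sys.argv[1]);p1,r1=held(t);print("err",p1-p,(r.inv()*r1).as_rotvec(degrees=True))
c=env.read_camera("scene");np.savez("sc",**c);W=cloud(c);w=W.reshape(-1,3)
# tray left wall / near corner region: fit of lowest corner
pv=TC+TR.apply(PV);print("pivot",pv)
a=np.radians(135);Q=TR*R.from_rotvec(np.array([-np.sin(a),np.cos(a),0])*t,degrees=True)
def tf(P): return Q.inv().apply(P-pv)+PV
for d in env.recognise("scene","chestnut1")[:9]:
    u,v=map(int,np.round(d["location"]));L=tf(W[v,u]);print(round(d["score"],2),u,v,np.round(W[v,u]),"tray",np.round(L),"dist",round(np.linalg.norm(L-[-90,125,6])))
E
python3 chk.py 18
```

```text
[ 598.5 -117.3  200.3] [-0.23  0.63  1.59 -0.25  1.14  1.66] 29.994779527187347 9.968688582773686 [-0.4  0.2 -5.6] [-0.4  -0.28 -0.04]
err [ 0.27145166 -0.1017282  -0.57232011] [ 0.08477269  0.02707896 -0.06773174]
pivot [488.13550823 134.32160162   0.        ]
```

Request:
jog_arm([
  [-1.3, 1.4, 0.6, -7.1, -2.8, -8.7, 4],
  [-1.3, 1.5, 0.6, -7.2, -2.8, -8.8, 4],
  [-1.3, 1.4, 0.6, -7.2, -2.8, -8.7, 4],
  [-1.2, 1.4, 0.6, -7.1, -2.8, -8.8, 4],
  [-1.3, 1.4, 0.6, -7.2, -2.8, -8.7, 4],
  [-1.3, 1.4, 0.6, -7.1, -2.8, -8.8, 4],
  [-1.3, 1.4, 0.6, -7.2, -2.8, -8.7, 4],
  [-1.3, 1.4, 0.6, -7.1, -2.8, -8.8, 4],
  [-1.2, 1.5, 0.6, -7.2, -2.8, -8.7, 4],
  [-1.3, 1.4, 0.6, -7.1, -2.8, -8.8, 4],
])

```text
t: 22.38
eef_pos: [548.2, -49.6, 280.0]
tcp_rot: [2.693, -0.06, -0.235]
ft_force: [0.0, 0.9, -4.9]
opening: 0.103
grip_force: 30.0
```

```bash
python3 chk.py 38; python3 - <<'E'
from h import *
p,r=pose()
arc(p,r,[(t,135,1) for t in [40,42,44,46,47.5,48]])
c=dict(np.load("sc.npz"));save("sc38.png",cv2.resize(c["color"][120:300,240:480],None,fx=3.2,fy=3.2,interpolation=2))
E
```

```text
[548.2 -49.6 280. ] [-0.06  0.43  1.76 -0.53  1.04  2.06] 29.9891459941864 9.811074460650318 [ 0.   0.9 -4.9] [ 0.09  0.01 -0.01]
err [ 0.27674684 -0.39975856 -0.62442956] [ 0.07180671 -0.01998981 -0.08625076]
pivot [488.13550823 134.32160162   0.        ]
[[-1.2,1.4,0.6,-6.7,-2.6,-7.6,4],[-1.3,1.4,0.6,-7.1,-2.8,-8.8,4],[-1.3,1.4,0.6,-7.2,-2.8,-8.7,4],[-1.3,1.4,0.6,-7.1,-2.7,-8.8,4],[-0.9,1.1,0.4,-5.4,-2.1,-6.5,4],[-0.4,0.4,0.1,-1.8,-0.7,-2.3,4]]
```

View pics/sc38.png

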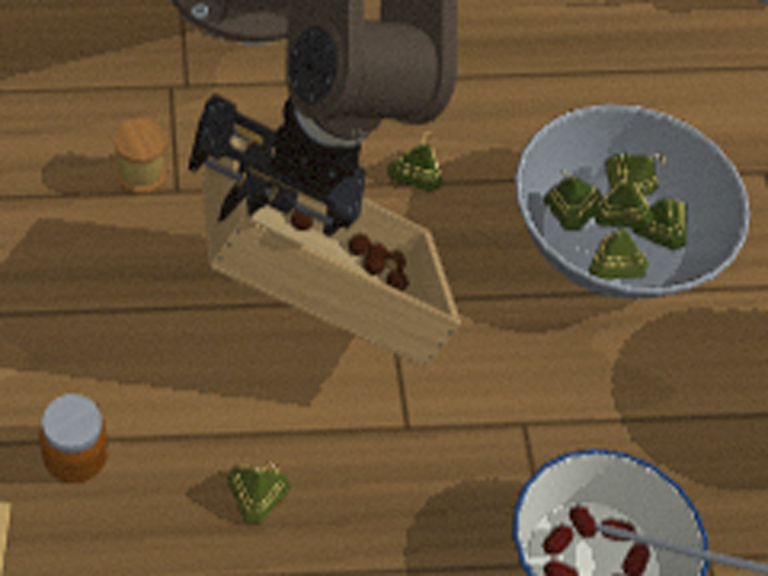

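Request:
jog_arm([
  [-1.2, 1.4, 0.6, -6.7, -2.6, -8, 4],
  [-1.3, 1.4, 0.6, -7.1, -2.8, -8.8, 4],
  [-1.3, 1.4, 0.6, -7.2, -2.8, -8.7, 4],
  [-1.3, 1.4, 0.6, -7.1, -2.7, -8.8, 4],
  [-0.9, 1.1, 0.4, -5.4, -2.1, -6.5, 4],
  [-0.4, 0.4, 0.1, -1.8, -0.7, -2.3, 4],
  [0, 0, 0, 0, 0, 0, 4],
  [0, 0, 0, 0, 0, 0, 4],
])

```text
t: 23.48
eef_pos: [518.8, -9.9, 306.5]
tcp_rot: [2.581, -0.19, -0.22]
ft_force: [0.3, -0.6, -4.8]
opening: 0.104
grip_force: 30.0
```

```bash
cat >> chk.py <<'E'
C=c["color"].astype(int);Z=c["z_map"]
L=tf(w).reshape(W.shape)
m=(C[...,0]<105)&(C[...,0]-C[...,2]>18)&(L[...,0]>-95)&(L[...,0]<95)&(abs(L[...,1])<130)&(L[...,2]>8)&(L[...,2]<45)
n,lab,st,ce=cv2.connectedComponentsWithStats(m.astype(np.uint8))
for i in range(1,n):
    if st[i,4]>5: P=L[lab==i]; print("blob",st[i],np.round(ce[i]),"med",np.round(np.median(P,0)),"x",np.round(P[:,0].min()),np.round(P[:,0].max()),"y",np.round(P[:,1].min()),np.round(P[:,1].max()))
# floor check
for pt in ([0,60,6],[-100,135,65],[100,135,65],[90,0,65]):
    print(pt,np.round(Q.apply(np.array(pt)-PV)+pv))
save("sc_%s.png"%sys.argv[1],cv2.resize(c["color"][150:250,280:400],None,fx=6,fy=6,interpolation=2))
E
python3 chk.py 48
```

```text
[518.8  -9.9 306.5] [ 0.06  0.36  1.84 -0.69  1.05  2.3 ] 29.994028508663177 9.933775015134406 [ 0.3 -0.6 -4.8] [0.24 0.25 0.02]
err [-0.88711886  0.96915476  0.54133678] [0.00852127 0.08880135 0.02985699]
pivot [488.13550823 134.32160162   0.        ]
0.33 440 181 [455. 405.  94.] tray [-67. 293. 238.] dist 288
blob [354 190   4   4   7] [356. 191.] med [-74.  59.  30.] x -93.0 -62.0 y 57.0 62.0
blob [364 196  13  10  35] [370. 200.] med [-67. 121.  38.] x -93.0 -8.0 y 98.0 125.0
[0, 60, 6] [549.  82.  96.]
[-100, 135, 65] [459. 173.  43.]
[100, 135, 65] [629. 182. 149.]
[90, 0, 65] [582.  73. 214.]
```

View pics/sc_48.png

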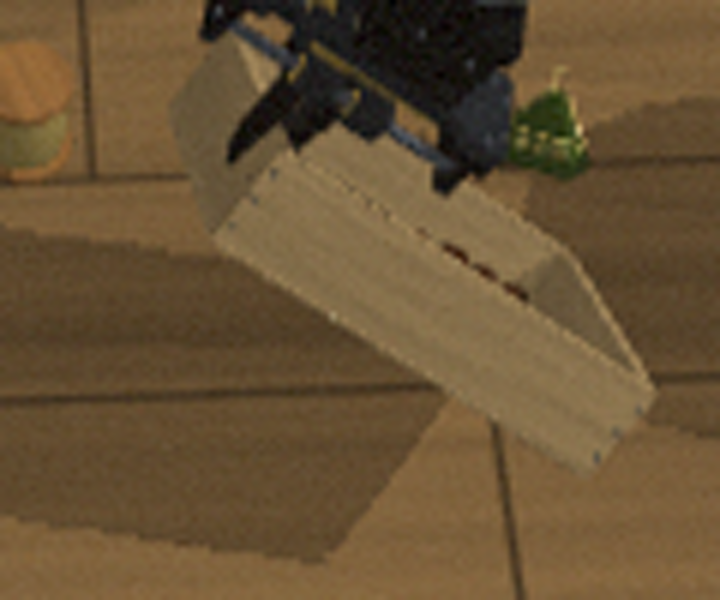

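```bash
sed -e 's/read_camera("scene")/read_camera(sys.argv[2])/; s/recognise("scene"/recognise(sys.argv[2]/; s/^save.*//' chk.py > chk2.py; cat >> chk2.py <<'E'
def proj(P):
    q=(c["world_to_cam"]@np.r_[P,1])[:3]; a=np.array([q[0],-q[1]])/-q[2]; a=a*(1+c["k1"]*(a@a)); K=c["camera_matrix"]; return np.round([K[0,0]*a[0]+K[0,2],K[1,1]*a[1]+K[1,2]]),round(-q[2])
for y in (125,90,60,30,0,-30,-60,-90):
    P=Q.apply(np.array([-76,y,17])-PV)+pv; px,zd=proj(P); u,v=px.astype(int); print("nearwall y",y,px,zd, (round(float(Z[v,u])),C[v,u]) if 0<=u<560 and 0<=v<420 else "")
E
python3 chk2.py 48 top; echo; python3 chk2.py 48 wrist
```

```text
[518.8 -10.  306.5] [ 0.06  0.36  1.84 -0.69  1.05  2.3 ] 29.993362426757812 9.967569189756874 [ 0.5  0.4 -5.4] [0.3  0.29 0.  ]
err [-0.87063724  1.00905424  0.54819899] [0.01820679 0.09053269 0.02397651]
pivot [488.13550823 134.32160162   0.        ]
0.43 208 234 [479.  87.  75.] tray [-70.  56.  26.] dist 75
0.37 215 233 [482.  65.  86.] tray [-64.  32.  19.] dist 97
blob [204 231  16   9  92] [212. 235.] med [-72.  49.  23.] x -84.0 -64.0 y 20.0 78.0
[0, 60, 6] [549.  82.  96.]
[-100, 135, 65] [459. 173.  43.]
[100, 135, 65] [629. 182. 149.]
[90, 0, 65] [582.  73. 214.]
nearwall y 125 [195. 229.] 1284 (793, array([64, 54, 43]))
nearwall y 90 [202. 232.] 1265 (802, array([65, 53, 45]))
nearwall y 60 [209. 234.] 1248 (1235, array([79, 35, 17]))
nearwall y 30 [217. 237.] 1232 (1220, array([80, 43, 27]))
nearwall y 0 [224. 239.] 1216 (1239, array([238, 217, 163]))
nearwall y -30 [231. 242.] 1200 (1222, array([231, 206, 151]))
nearwall y -60 [239. 245.] 1183 (1202, array([227, 198, 144]))
nearwall y -90 [247. 247.] 1167 (1091, array([231, 198, 138]))

[518.8  -9.9 306.5] [ 0.06  0.36 
[... 309 characters left out ...]
[260. 256.] med [  64. -125.   41.] x 61.0 66.0 y -127.0 -121.0
blob [ 49 345  39  11 181] [ 66. 348.] med [-73.  35.  26.] x -86.0 -67.0 y 24.0 58.0
[0, 60, 6] [549.  82.  96.]
[-100, 135, 65] [459. 173.  43.]
[100, 135, 65] [629. 182. 149.]
[90, 0, 65] [582.  73. 214.]
nearwall y 125 [-18. 334.] 286 
nearwall y 90 [ 17. 337.] 286 (89, array([80, 84, 87]))
nearwall y 60 [ 48. 339.] 286 (89, array([81, 85, 87]))
nearwall y 30 [ 81. 341.] 286 (89, array([87, 91, 94]))
nearwall y 0 [116. 342.] 286 (88, array([86, 91, 94]))
nearwall y -30 [151. 344.] 286 (90, array([117, 122, 124]))
nearwall y -60 [187. 345.] 286 (81, array([45, 47, 52]))
nearwall y -90 [224. 345.] 285 (80, array([45, 47, 52]))
```

```bash
python3 - <<'E'
from h import *
p,r=pose()
arc(p,r,[(t,135,1) for t in [47,45,43,41,39,38]]+[(38,135,0),(38,135,-1)])
E
```

```text
[[0.7,-0.6,-0.3,2.6,1,3.6,4],[1.2,-1.4,-0.6,7,2.6,8.9,4],[1.3,-1.5,-0.6,7,2.5,9,4],[1.3,-1.4,-0.6,6.9,2.5,9,4],[1.3,-1.4,-0.6,7,2.6,9,4],[0.6,-0.7,-0.3,3.5,1.3,4.4,4],[0,0,0,-0.1,-0.5,0.9,4],[0,0,0,0,-0.4,0.9,4]]
```

Request:
jog_arm([
  [0.7, -0.6, -0.3, 2.6, 1, 3.6, 4],
  [1.2, -1.4, -0.6, 7, 2.6, 9, 4],
  [1.3, -1.5, -0.6, 7, 2.5, 9, 4],
  [1.3, -1.4, -0.6, 7, 2.5, 9, 4],
  [1.3, -1.4, -0.6, 7, 2.6, 9, 4],
  [0.6, -0.7, -0.3, 3.5, 1.3, 4.5, 4],
  [0, 0, 0, 0, -0.5, 1, 4],
  [0, 0, 0, 0, 0, 0, 4],
])

```text
t: 24.78
eef_pos: [548.5, -49.8, 278.2]
tcp_rot: [2.694, -0.059, -0.232]
ft_force: [-0.1, 0.3, -5.5]
opening: 0.105
grip_force: 30.0
```

```bash
python3 chk2.py 38 top|head -9; echo; python3 chk.py 38
```

```text
[548.5 -49.8 278.2] [-0.06  0.43  1.76 -0.53  1.04  2.06] 29.992354810237885 10.02334638356437 [-0.1  0.3 -5.5] [0.06 0.08 0.02]
err [ 0.04547679 -0.20298331  1.13667153] [ 0.04269918 -0.02364421  0.06343944]
pivot [488.13550823 134.32160162   0.        ]
[0, 60, 6] [558.  70.  81.]
[-100, 135, 65] [464. 166.  51.]
[100, 135, 65] [644. 162. 138.]
[90, 0, 65] [604.  44. 193.]
nearwall y 125 [196. 228.] 1285 (743, array([73, 65, 55]))
nearwall y 90 [205. 230.] 1269 (746, array([113,  96,  82]))

[548.5 -49.7 278.4] [-0.06  0.43  1.76 -0.53  1.04  2.06] 29.990759789943695 10.04982860086584 [-0.3  1.2 -4.9] [ 0.03  0.04 -0.04]
err [-0.00376789 -0.30861576  0.9442746 ] [ 0.03498451 -0.0438983   0.06986381]
pivot [488.13550823 134.32160162   0.        ]
blob [342 191  33  24 278] [360. 202.] med [-57.  99.  24.] x -93.0 31.0 y 24.0 128.0
[0, 60, 6] [558.  70.  81.]
[-100, 135, 65] [464. 166.  51.]
[100, 135, 65] [644. 162. 138.]
[90, 0, 65] [604.  44. 193.]
```

View pics/sc_38.png

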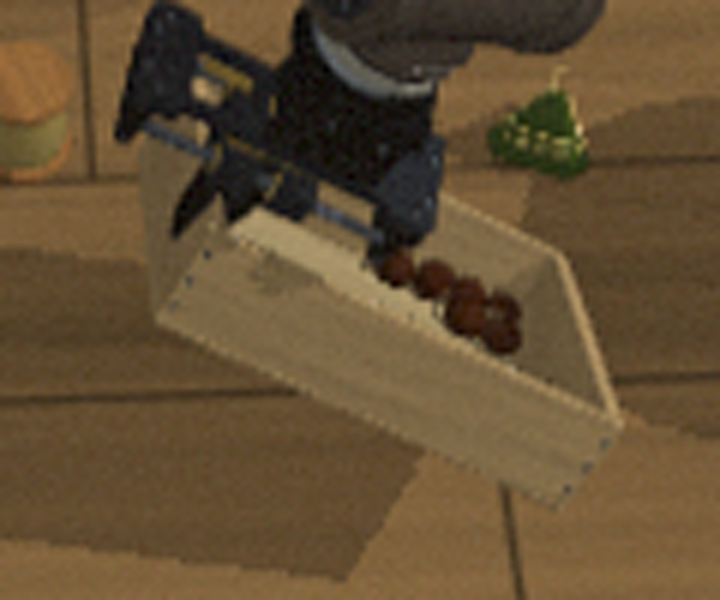

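All six nuts sit in the corner: four along the near wall at (398,265) to (505,308), and two beside them at (463,318) and (500,335). I lower the corner onto the table.

Request:
jog_arm([
  [0, 0, 0, 0, -0.5, 1, 4],
  [0, 0, 0, 0, -0.5, 1, 4],
  [0, 0, 0, 0, 0, 0, 4],
  [0, 0, 0, 0, 0, 0, 4],
])

```text
t: 25.48
eef_pos: [548.8, -50.0, 276.0]
tcp_rot: [2.694, -0.059, -0.233]
ft_force: [0.2, 0.7, -4.4]
opening: 0.1
grip_force: 30.0
```

Request:
jog_arm([
  [0, 0, 0, 0, -0.5, 1, 4],
  [0, 0, 0, 0, -0.5, 1, 4],
  [0, 0, 0, 0, 0, 0, 4],
  [0, 0, 0, 0, 0, 0, 4],
])

```text
t: 25.98
eef_pos: [549.2, -50.3, 274.3]
tcp_rot: [2.694, -0.06, -0.232]
ft_force: [0.7, -5.4, 4.4]
opening: 0.101
grip_force: 30.0
```

Request:
jog_arm([
  [0, 0, 0, 0, 0.3, -0.6, 4],
  [0, 0, 0, 0, 0, 0, 4],
  [0, 0, 0, 0, 0, 0, 4],
  [0, 0, 0, 0, 0, 0, 4],
])

```text
t: 26.48
eef_pos: [549.0, -50.1, 274.6]
tcp_rot: [2.694, -0.059, -0.232]
ft_force: [1.2, -4.5, 2.5]
opening: 0.103
grip_force: 30.0
```

```bash
python3 chk2.py 38 scene|grep -v nearwall; python3 - <<'E'
from h import *
print(env.job_done())
E
```

```text
[549.  -50.1 274.6] [-0.06  0.44  1.77 -0.53  1.03  2.06] 29.9935582280159 9.801012101713084 [ 1.2 -4.5  2.5] [-0.83 -0.04  0.13]
err [-0.47055458  0.13945402  4.77766853] [ 0.04610683 -0.03661601  0.04809971]
pivot [488.13550823 134.32160162   0.        ]
blob [343 192  33  24 277] [361. 202.] med [-59. 104.  23.] x -90.0 39.0 y 26.0 129.0
[0, 60, 6] [558.  70.  81.]
[-100, 135, 65] [464. 166.  51.]
[100, 135, 65] [644. 162. 138.]
[90, 0, 65] [604.  44. 193.]
the job is handed in; nothing more can be done
None
```

I handed the job in at about 26.5 s: the arm is holding the tray tilted at 38° with its near-left (basin-side) corner on the table and all six chestnuts in that corner, and the empty scoop lies flat and clear of the tray; the result of the judging was not shown to me.

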